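Test the plaster bat for damp under the pot

TASK

The pot has been drying on the plaster bat of the banding wheel: lift it off by its overhead handle and stand it gently, upright, on the bench beside the wheel. Then take the dampness tester out of its slanting wooden holder and hold it upright with its ball tip inside the blue ring that was under the pot, pressing lightly so that the sprung tip goes about half of its travel into the tester (never hard against the stop). Finish while still holding it there for the reading, and leave the other things on the bench where they are.

Things in the scene. Friction and masses are not known exactly. Their poses are not given: they have to be found in the camera images.
- pot: Brown unfired clay pot, 0.3 to 0.52 kg, open, with a short spout and an overhead handle. Origin: centre of its underside; z up, x towards the spout. Belly 116 mm across, foot 72 mm, mouth rim 88 mm up; the spout tip reaches 88 mm from the axis. It starts on the plaster bat, within about 12 mm of the wheel's axis.
- pot_handle (a point): Middle of the pot handle's top bar: 140 mm above the pot's underside, on its axis. The bar there is round, 12 mm thick, level, straight for 34 mm along the pot's x axis, with 46 mm of air between it and the level of the mouth rim; pinch it from above across y. The legs of the handle go down to the rim at x = +-43 mm.
- wheel: Green banding wheel, fixed to the bench, carrying a white round plaster bat. Origin: on its axis at bench level; z up. Bat 160 mm across and 20 mm thick, its flat level top 80 mm above the bench. Wheel head and bat can turn together about the vertical axis, but stiffly (0.08 N m), and stand at any angle at the start.
- spot (a point): Centre of the blue drawn ring (26 mm across its line) on the bat's top face, 80 mm above the bench and 18 mm from the wheel's axis; hidden under the pot at the start.
- holder: Brown wooden holder, fixed to the bench: base 110 x 70 x 14 mm with a square socket on two cheeks. Origin: centre of the underside, z up. The socket (23 mm inside, 33 mm outside) slants 0.50 rad from upright to the holder's +x (away from the robot, within 0.5 rad); the tester's grip rests on its mouth, whose middle is at x 18, y 0, z 80 mm.
- tester: Plaster dampness tester, 0.13 kg, nose down in the holder. Origin: middle of its grip; z along it to its top end (leaning 0.50 rad to the holder's +x), y as the holder's. Grey grip 30 (x) x 26 (y) x 70 (z) mm, rubber on the y sides (grip there), screen on the -x face; below it a black nose 20 mm square to z = -80 mm, then the tip. Draw it 75 mm along its z to clear the socket.
- tester_tip (a point): Lowest point of the tester's brass ball tip (12 mm ball): on the tester's z axis, at z = -106 mm when free; it moves up with the plunger. A red band on the plunger slips into the tester at about half travel.
- tester_plunger (a joint): How far the tip is pushed into the tester: 0 free, 0.012 m = at its hard stop. Spring: 1.2 N to start, rising 0.4 N per mm (3.6 N at half travel, 6 N at the stop).
- tool_chest: Brown wooden tool chest on the bench at the left, fixed, about 0.2 m high; it fills the bench left of y = 0.17. A big modelling turntable, 0.12 m high, fills the bench right of y = -0.42 in the same way. Leave both alone.
- tape_measure: Yellow tape measure, 38 x 78 x 64 mm, standing at the right, fixed in place; bystander.
- water_cup: Grey-green cup, 75 mm across, 48 mm high, standing at the left of the bench front; bystander.
- wood_rib: Flat orange-brown wooden rib, 43 x 100 x 8 mm, lying at the bench front; bystander.
- loop_tool: Loop tool with dark wooden handle, 205 x 34 x 14 mm, lying at the bench front; bystander.
- clay_lump: Lump of half-dry clay, 79 x 98 x 62 mm, at the back of the bench; bystander.
- scraper: Scraper with dark handle, 168 x 56 x 19 mm, lying at the back of the bench; bystander.
Not all that is in view belongs to the job. Of the things that look like the tester, the larger one is meant.

How it is judged:
On the way, in this order (a step that is already met when the one before it is completed fails the run):
1. the pot stands upright on the bench, let go and at rest, while the tester is still in its holder (height (world z) of pot between -0.004 and 0.006 m and angle between pot's own z axis and vertical below 0.09 rad and horizontal distance between pot and wheel below 0.5 m and linear speed of pot below 0.03 m/s and contact force between the fingers and pot below 0.05 N and distance of tester from where it was at the start of the episode below 0.03 m), for 0.2 s.
2. the tester is in the gripper, clear of its holder (contact force between the fingers and tester above 1 N and contact force between tester and holder below 0.05 N and distance of tester from where it was at the start of the episode above 0.06 m), for 0.2 s.
At the end, for the whole second after the job is handed in: Tester gripped, clear of its holder and still, within 8 degrees of upright, tip within 12 mm of the ring's centre and pushed in 3 to 9.5 mm at 1 to 8 N on the bat; the pot stands upright on the bench within 0.5 m of the wheel, let go. All this for a second after the program ends (height (world z) of pot between -0.004 and 0.006 m and angle between pot's own z axis and vertical below 0.09 rad and horizontal distance between pot and wheel below 0.5 m and linear speed of each of pot, tester below 0.03 m/s and contact force between the fingers and pot below 0.05 N and contact force between the fingers and tester above 1 N and contact force between tester and holder below 0.05 N and angle between tester's own z axis and vertical below 0.14 rad and height (world z) of tester above 0.15 m and horizontal distance between tester_tip and spot below 0.012 m and value of joint tester_plunger between 0.003 and 0.0095 m and contact force between tester and wheel between 1 and 8 N); the arm keeps its last pose, push and grip.
It fails at once if the pot is banged down on the bench or swept over it (faster than 0.4 m/s within 10 mm of it) (height (world z) of pot below 0.01 m and linear speed of pot above 0.4 m/s).
It fails at once if the pot is tipped by more than 35 degrees (angle between pot's own z axis and vertical above 0.61 rad).
It fails at once if the pot is let go above the bench (dropped by more than 12 mm) (contact force between the fingers and pot below 0.05 N and height (world z) of pot between 0.012 and 0.074 m).
It fails at once if the tester is pushed onto the wheel with more than 15 N (contact force between tester and wheel above 15 N).
It fails at once if one of the other things on the bench is moved by more than 30 mm (distance of any of water_cup, wood_rib, loop_tool, clay_lump, scraper from where it was at the start of the episode above 0.03 m).
It also fails if it takes over 64 s, if anything falls off the work surface, if the arm or the gripper's body presses on something with over 40 N, if the wrist force passes 120 N, or if a joint passes its speed limit or range.

ROBOT

A 6-joint arm with a two-finger parallel gripper is mounted at the origin on a cart in front of the work surface, level with it; the furniture and walls round the work are solid. World frame = base frame: x ahead of the robot, y to its left, z up, the work surface at z = 0. Lengths are in m, angles in rad, forces in N, time in s.
With the tool pointing down it reaches from about 0.375 to 0.9 m from the base axis. Payload 3.1 kg.
Tool frame: the origin (TCP) lies on the mounting face of the last link; the fingertips stand 182 mm ahead of it and the grasp point (between the pads) lies 164 mm ahead of it; z points along the fingers, y is the direction in which the jaws open and shut (so a half turn about z gives the same grasp; the last joint's range is limited). The gripper opens to 87 mm and grips with 3 to 60 N. Pads are 19 mm wide; open, the fingers measure 117 mm over their backs; the gripper's body (75 mm by 190 mm) begins 51 mm behind the grasp point.
Start: joints at [-1.407, 0.527, 1.433, -0, 1.181, -0.178], TCP at [0.21, -0.589, 0.405] pointing down, gripper open.
Joint ranges: [-3.08, 3.08], [-0.75, 2.2], [0.22, 2.44], [-1.43, 4.57], [0, 2.65], [-2.85, 2.85]. Speed limits (rad/s): [2.79, 2.79, 3.14, 3.14, 3.14, 3.14].

INTERFACE

Orientations are given as a unit quaternion [x, y, z, w].
In Python, from rig import robot, camera, camera_model gives the robot as it stands.
- The arm moves only by the tool drive_tool, never from a script. Its argument "plan" is a list that holds one entry, the list of rows, each a list of 6 numbers: the shift along the world's x, y, z in units of 2.5 cm (1.0 is 2.5 cm), then the turn, a rotation vector about the world's x, y, z in units of 6 degrees (1.0 is 6 degrees). A call has 1 to 8 rows; each row shifts and turns the commanded pose from where the row before left it; what a row does not reach is not made up. A row lasts 1/8 s, in which the tool goes at most 62.5 mm and 10.7 degrees, less where a joint would pass 70% of its speed; a pose out of reach is approached as far as the arm can. A call with a number of a shift or a turn outside -1 to 1 is refused whole. A call with a gripper value outside its range is refused whole. "grip" is the closure, from 0 (fully open) to 1 (shut), set as the call begins (left out, the last holds). The fingers move at their own pace and stop on an object; "force" is the grip in N (left out, the last holds). Time passes only in rows, so rows that do not move let the fingers close. It gives the time, the measured TCP pose, the force and the opening at its end, in the units of the state.
- robot.get_obs(): the state, without advancing time (a new reading comes with each control period).
- camera(name): name is "side" or "top" or "wrist"; returns the picture (420x560x3 uint8, red, green, blue); there is no depth.
- camera_model(name): a dict with "K" (3x3 intrinsics, pixels), "world_to_cam" (4x4, takes a point from world to camera coordinates); the wrist camera has in their place "tool_from_camera" (4x4, takes a point from camera to tool coordinates, whose origin is the TCP and whose axes are the flange's). Camera axes: x right, y up, looking along -z (the intrinsics and any distortion apply to the point x, -y, -z); pixel columns grow to the right and rows downward; lengths in m; the calibration is good to about 2 mm. A picture is of the moment at which its call begins: read the wrist's pose just before it. camera_model takes no time and is no camera call.
- robot.hand_in(): hands the job in, once; it reports no verdict.
The state is a dict: "time": time; "q": joint angles; "joint_velocities": joint speeds; "joint_torque": joint torques, N m; "position": TCP position; "tool_rot": TCP orientation; "ft_force": force on the tool from outside, world axes, zero at the start; "moment": the same for the moment, N m; "grip_width": finger opening in m.
Only numpy, scipy, OpenCV 4.12 (cv2) and the standard library are available. Lean on these libraries where they do the work, as an engineer would, in place of code of your own. Each camera call takes 0.05 s, during which the arm holds its last target.

## Working session

There is one attempt and no reset: what is moved stays moved. The work goes in short steps, Python scripts to look and compute and a tool call to move; the robot and the scene stay as the last step left them, time stands still between calls to the robot, and variables do not carry over. Pictures are saved under pics/ and viewed, and the job is handed in when it is done.

Besides the shell and the picture viewer there is one more tool, called after ">>>" by a JSON object that holds its "op" and its "data". drive_tool: Moves the arm, as the interface text tells. Shifts and turns lie within -1 to 1; 1 stands for 2.5 cm of shift or 6 degrees of turn. Its arguments: {"type":"object","properties":{"plan":{"type":"array","items":{"type":"array","items":{"type":"array","items":{"type":"number","minimum":-1,"maximum":1}}}},"grip":{"type":"number"},"force":{"type":"number"}},"required":["plan"]}

```bash
ls; mkdir -p pics; python3 - <<'E'
from rig import robot,camera,camera_model
import cv2,numpy as np
o=robot.get_obs();print({k:np.round(v,3) for k,v in o.items()})
for n in ['side','top','wrist']:
    cv2.imwrite(f'pics/{n}0.png',camera(n)[:,:,::-1]); m=camera_model(n); print(n,{k:np.round(v,4).tolist() for k,v in m.items() if not isinstance(v,str)})
E
```

```text
pics
{'time': np.float64(0.0), 'q': array([-1.407,  0.528,  1.434,  0.   ,  1.181, -0.178]), 'joint_velocities': array([ 0.002,  0.   , -0.   ,  0.   , -0.   , -0.   ]), 'joint_torque': array([ 1.0000e-03, -4.4004e+01, -1.7659e+01,  6.3000e-02,  5.8000e-02,
       -0.0000e+00]), 'position': array([ 0.209, -0.588,  0.404]), 'tool_rot': array([ 0.985,  0.17 ,  0.   , -0.001]), 'ft_force': array([-0.118,  0.689, -0.506]), 'moment': array([ 0.022, -0.054,  0.027]), 'grip_width': np.float64(0.087)}
side {'K': [[536.4901, 0.0, 269.0846], [0.0, 536.4901, 217.2201], [0.0, 0.0, 1.0]], 'world_to_cam': [[-0.9136, -0.4063, 0.0172, 0.5213], [0.2299, -0.481, 0.846, -0.2824], [-0.3354, 0.7769, 0.5329, -1.0857], [0.0, 0.0, 0.0, 1.0]]}
top {'K': [[419.6242, 0.0, 276.8568], [0.0, 419.6242, 202.9221], [0.0, 0.0, 1.0]], 'world_to_cam': [[-0.0191, -0.9998, 0.0108, -0.0098], [0.9966, -0.0181, 0.08, -0.6006], [-0.0798, 0.0123, 0.9967, -1.237], [0.0, 0.0, 0.0, 1.0]]}
wrist {'K': [[324.5632, 0.0, 270.4569], [0.0, 324.5632, 208.8853], [0.0, 0.0, 1.0]], 'tool_from_camera': [[0.0004, 0.967, 0.2547, 0.0688], [1.0, -0.0006, 0.0009, 0.0], [0.001, 0.2547, -0.967, 0.0195], [0.0, 0.0, 0.0, 1.0]]}
```

View pics/side0.png

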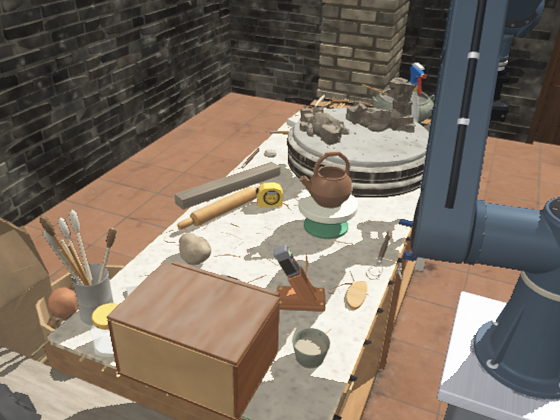

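View pics/top0.png

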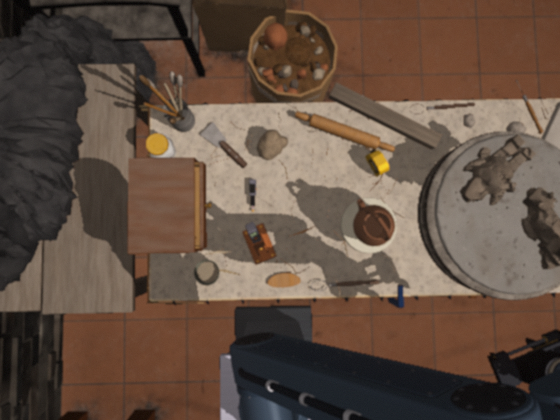

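View pics/wrist0.png

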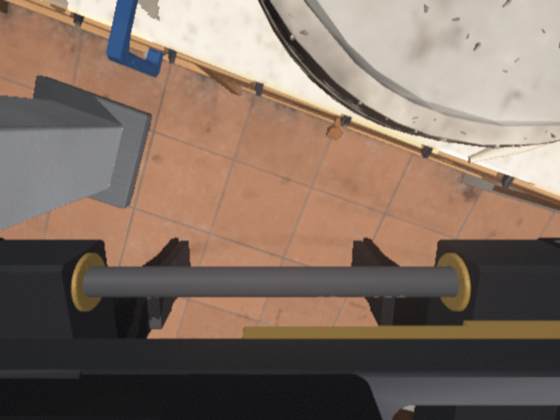

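```bash
python3 - <<'E'
import cv2
t=cv2.imread('pics/top0.png');s=cv2.imread('pics/side0.png')
cv2.imwrite('pics/topz.png',cv2.resize(t[90:290,200:400],(800,600)[::-1] and (600,600),interpolation=cv2.INTER_CUBIC))
cv2.imwrite('pics/sidez.png',cv2.resize(s[60:260,150:410],(780,600),interpolation=cv2.INTER_CUBIC))
E
```

```text
(no output)
```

View pics/topz.png

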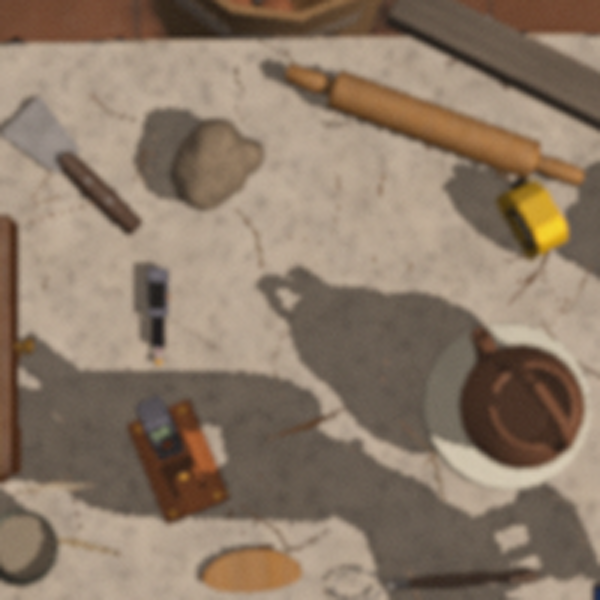

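View pics/sidez.png

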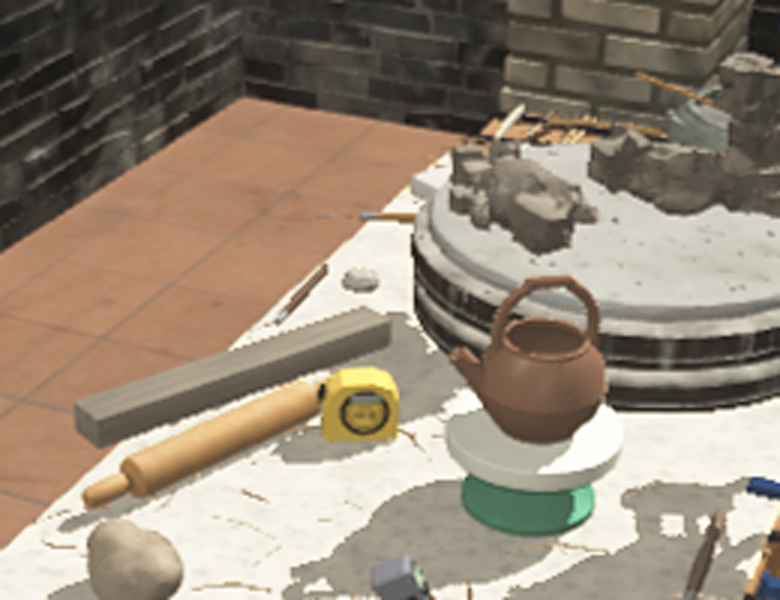

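```bash
cat > h.py <<'E'
from rig import robot,camera,camera_model
import cv2,numpy as np
from scipy.spatial.transform import Rotation as R
def cam(n,o=None):
    m=camera_model(n);K=np.array(m['K'])
    if n=='wrist':
        o=o or robot.get_obs()
        T=np.eye(4);T[:3,:3]=R.from_quat(o['tool_rot']).as_matrix();T[:3,3]=o['position']
        W=np.linalg.inv(T@np.array(m['tool_from_camera']))
    else: W=np.array(m['world_to_cam'])
    return K,W
def proj(P,c):
    K,W=c;P=np.atleast_2d(P);p=P@W[:3,:3].T+W[:3,3]
    p=p*[1,-1,-1];q=p@K.T;return q[:,:2]/q[:,2:]
def ray(uv,c):
    K,W=c;d=np.linalg.solve(K,[uv[0],uv[1],1])*[1,-1,-1]
    Rm=W[:3,:3];return -Rm.T@W[:3,3],Rm.T@d
def onz(uv,c,z):
    o,d=ray(uv,c);return o+d*(z-o[2])/d[2]
def tri(uvs,cs):
    A=0;b=0
    for uv,c in zip(uvs,cs):
        o,d=ray(uv,c);d/=np.linalg.norm(d);M=np.eye(3)-np.outer(d,d);A=A+M;b=b+M@o
    return np.linalg.solve(A,b)
E
python3 - <<'E'
from h import *
T=cam('top');S=cam('side')
print('bat',onz((369.3,225.3),T,.08))
print('spout',tri([(200+482/3,90+338/3),(150+463/3,60+355/3)],[T,S]))
# side bat center zoom (535,445)
print('batS',onz((150+535/3,60+437/3),S,.08))
t=cv2.imread('pics/top0.png');s=cv2.imread('pics/side0.png')
cv2.imwrite('pics/a.png',np.hstack([cv2.resize(t[180:260,335:405],None,fx=7,fy=7,interpolation=2)[:560],]))
cv2.imwrite('pics/b.png',cv2.resize(s[140:240,290:370],None,fx=6,fy=6,interpolation=2))
cv2.imwrite('pics/c.png',cv2.resize(t[210:270,235:285],None,fx=10,fy=10,interpolation=2))
cv2.imwrite('pics/d.png',cv2.resize(s[235:315,260:335],None,fx=7,fy=7,interpolation=2))
E
```

```text
bat [ 0.52672302 -0.28399899  0.08      ]
spout [ 0.5848785  -0.24625392  0.15411519]
batS [ 0.51720715 -0.26271955  0.08      ]
```

View pics/a.png

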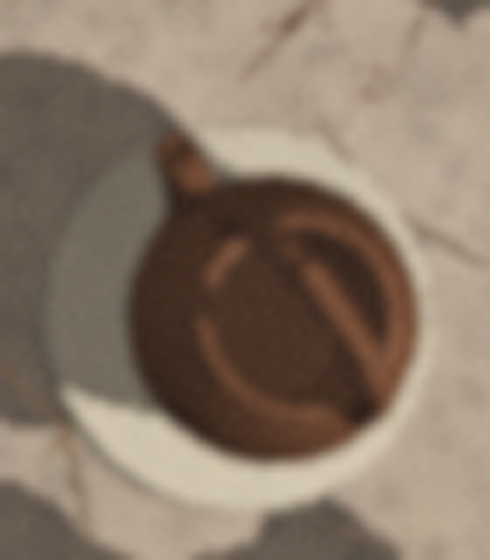

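View pics/b.png

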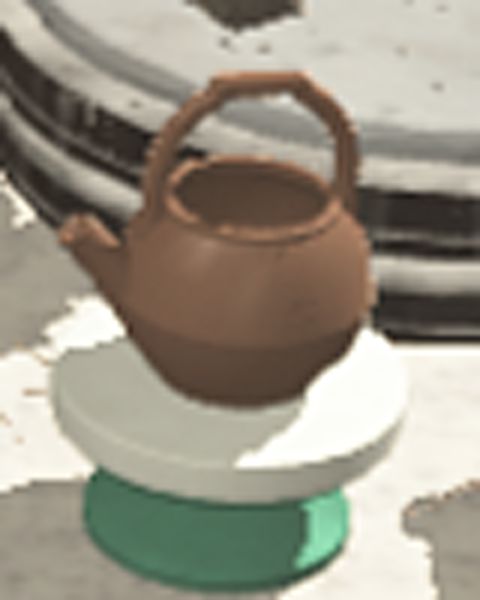

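View pics/c.png

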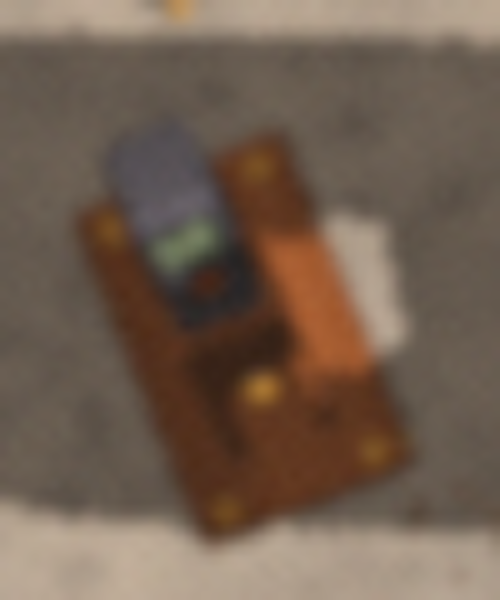

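View pics/d.png

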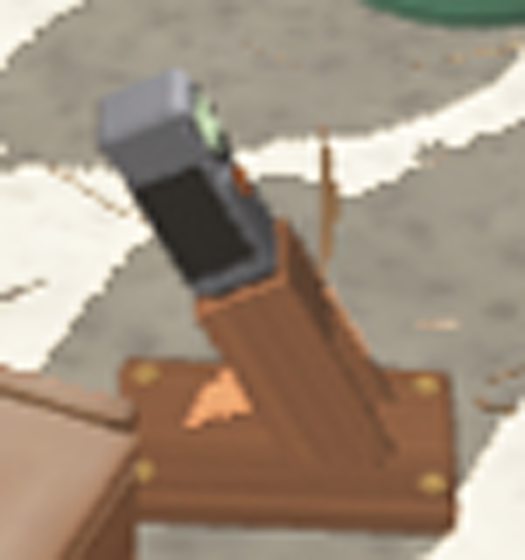

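```bash
python3 - <<'E'
from h import *
T=cam('top');S=cam('side')
print('rimS',onz((290+253/6,140+197/6),S,.168))
print('barS',[onz((290+u/6,140+v/6),S,.22) for u,v in [(218,84),(260,82),(303,81)]])
print('bat T',onz((335+238/7,180+318/7),T,.08))
print('bellyT',onz((335+272/7,180+320/7),T,.13))
w=onz((335+238/7,180+318/7),T,.08)
print('holder',[onz((235+u/10,210+v/10),T,.014) for u,v in [(80,215),(280,135),(410,460),(208,540)]])
print('holderS',[onz((260+u/7,235+v/7),S,.014) for u,v in [(120,360),(448,372),(455,490)]])
t=cv2.imread('pics/top0.png');s=cv2.imread('pics/side0.png')
def draw(im,c,P,col,off,f):
    q=proj(P,c); q=((q+.5-np.array(off))*f).astype(int); cv2.polylines(im,[q.reshape(-1,1,2)],False,col,1)
th=np.linspace(0,2*np.pi,60)
circ=lambda c,r,z:np.c_[c[0]+r*np.cos(th),c[1]+r*np.sin(th),0*th+z]
pc=np.array([.525,-.289]);yaw=np.arctan2(.045,.068)
for name,im,c,off,f in [('oa',t[170:270,325:415],T,(325,170),6),('ob',s[140:240,285:375],S,(285,140),6)]:
    im=cv2.resize(im,None,fx=f,fy=f,interpolation=2)
    draw(im,c,circ(w,.08,.08),(255,0,0),off,f);draw(im,c,circ(w,.08,.06),(255,0,0),off,f)
    yaw=np.arctan2(-.246+.289,.585-.525)
    ax=np.array([np.cos(yaw),np.sin(yaw)])
    draw(im,c,circ(pc,.036,.08),(0,255,0),off,f)
    draw(im,c,circ(pc,.058,.125),(0,255,0),off,f)
    draw(im,c,np.array([[*(pc+ax*a),z] for a,z in [(-.043,.168),(-.017,.22),(.017,.22),(.043,.168)]]),(0,0,255),off,f)
    cv2.imwrite(f'pics/{name}.png',im)
E
```

```text
rimS [ 0.52027197 -0.28190896  0.168     ]
barS [array([ 0.53854095, -0.2769038 ,  0.22      ]), array([ 0.52307542, -0.28664155,  0.22      ]), array([ 0.50687195, -0.29565364,  0.22      ])]
bat T [ 0.52637126 -0.28312365  0.08      ]
bellyT [ 0.52422676 -0.28490951  0.13      ]
holder [array([0.516723  , 0.08246533, 0.014     ]), array([0.53965982, 0.02188939, 0.014     ]), array([ 0.44154398, -0.01548136,  0.014     ]), array([0.41895075, 0.0454164 , 0.014     ])]
holderS [array([0.53851845, 0.02697521, 0.014     ]), array([ 0.43834058, -0.0133066 ,  0.014     ]), array([0.41738282, 0.04072203, 0.014     ])]
```

View pics/oa.png

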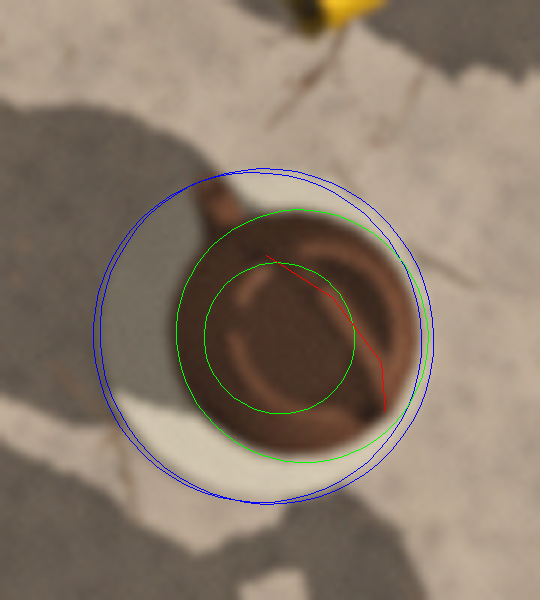

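View pics/ob.png

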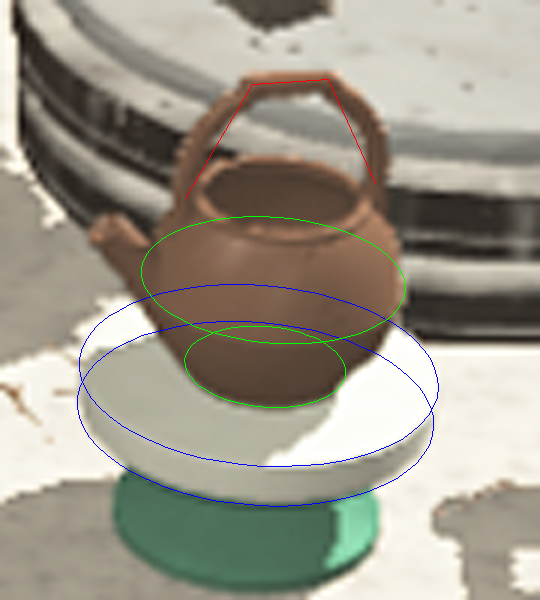

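>>> {"op": "drive_tool", "data": {"plan": [[[0, 0, 1, 0, 0, 0.3], [0.3, 0.2, 1, 0, 0, 0.3], [0.8, 0.8, 0.6, 0, 0, 0.3], [0.9, 0.9, 0, 0, 0, 0.3], [0.9, 0.9, 0, 0, 0, 0.3], [0.9, 0.9, 0, 0, 0, 0.3], [0.9, 0.9, 0, 0, 0, 0.27], [0.9, 0.9, 0, 0, 0, 0]]], "grip": 0, "force": 20}}

```text
time: 1.15
position: [0.3501, -0.4504, 0.4694]
tool_rot: [0.961, 0.276, -0.0, -0.0]
ft_force: [0.1, 0.5, -0.3]
grip_width: 0.0871
```

>>> {"op": "drive_tool", "data": {"plan": [[[0.9, 0.9, 0, 0, 0, 0], [0.9, 0.9, 0, 0, 0, 0], [0.9, 0.9, 0, 0, 0, 0], [0.9, 0.9, 0, 0, 0, 0], [0.9, 0.9, 0, 0, 0, 0], [0.9, 0.9, 0, 0, 0, 0], [0.3, 0.2, 0, 0, 0, 0], [0, 0, 0, 0, 0, 0]]]}}

```text
time: 2.15
position: [0.4921, -0.3113, 0.4695]
tool_rot: [0.961, 0.276, -0.0, 0.0]
ft_force: [-0.8, -0.1, 0.6]
grip_width: 0.0867
```

```bash
python3 - <<'E'
from h import *
o=robot.get_obs();print({k:np.round(o[k],4) for k in ('time','position','tool_rot')})
c=cam('wrist',o)
im=camera('wrist')[:,:,::-1].copy()
cv2.imwrite('pics/w1r.png',im)
pc=np.array([.523,-.286]);yaw=.56;ax=np.array([np.cos(yaw),np.sin(yaw)])
q=proj(np.array([[*(pc+ax*a),z] for a,z in [(-.043,.168),(-.017,.22),(.017,.22),(.043,.168)]]),c);print(q)
cv2.polylines(im,[q.astype(int).reshape(-1,1,2)],False,(0,0,255),1)
cv2.imwrite('pics/w1.png',im)
E
```

```text
{'time': np.float64(2.15), 'position': array([ 0.4921, -0.3113,  0.4695]), 'tool_rot': array([ 9.611e-01,  2.762e-01, -4.000e-04,  0.000e+00])}
[[265.27147291 206.54029461]
 [263.93649435 189.5150319 ]
 [263.68206309 141.44898958]
 [264.8411265  106.0664793 ]]
```

View pics/w1.png

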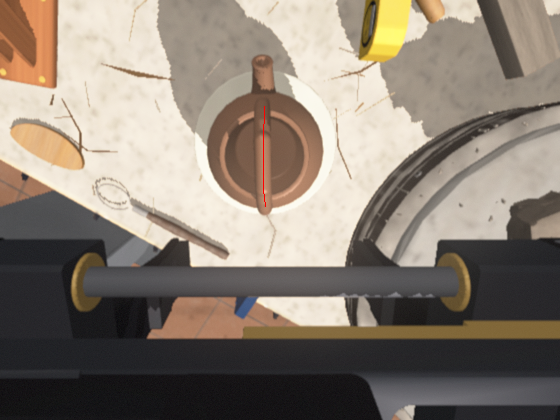

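>>> {"op": "drive_tool", "data": {"plan": [[[0.62, 0.5, 0, 0, 0, 0], [0.62, 0.5, -0.4, 0, 0, 0], [0, 0, -0.8, 0, 0, 0], [0, 0, -0.8, 0, 0, 0], [0, 0, -0.8, 0, 0, 0], [0, 0, -0.6, 0, 0, 0], [0, 0, 0, 0, 0, 0]]]}}

```text
time: 3.08
position: [0.5231, -0.2857, 0.3831]
tool_rot: [0.961, 0.276, -0.001, -0.001]
ft_force: [-0.3, -0.3, -0.8]
grip_width: 0.0869
```

```bash
python3 - <<'E'
from h import *
s=camera('side')[:,:,::-1]
cv2.imwrite('pics/s2.png',cv2.resize(s[60:260,200:460],(780,600),interpolation=2))
E
```

```text
(no output)
```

View pics/s2.png

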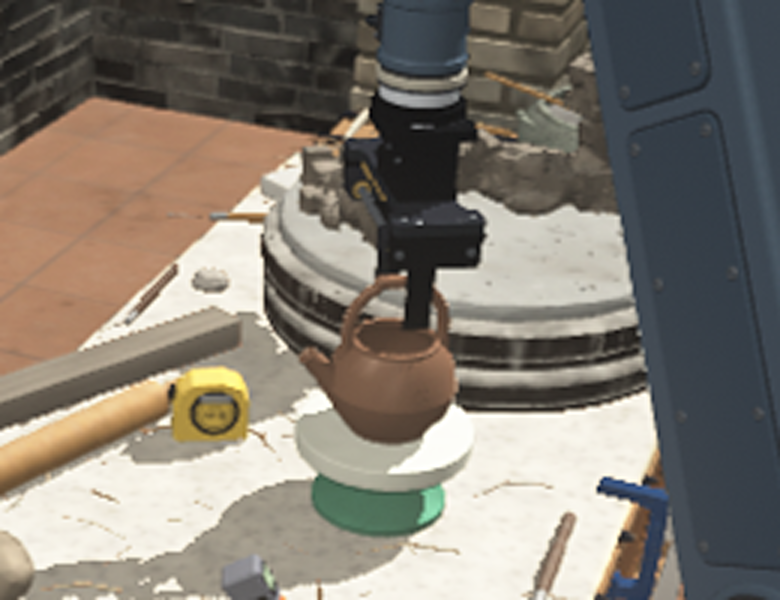

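The fingers straddle the handle bar, so I can close.

>>> {"op": "drive_tool", "data": {"plan": [[[0, 0, 0, 0, 0, 0], [0, 0, 0, 0, 0, 0], [0, 0, 0, 0, 0, 0], [0, 0, 0, 0, 0, 0], [0, 0, 0, 0, 0, 0], [0, 0, 0, 0, 0, 0]]], "grip": 1, "force": 35}}

```text
time: 3.88
position: [0.523, -0.2863, 0.3848]
tool_rot: [0.961, 0.276, 0.0, -0.0]
ft_force: [-0.3, -0.1, -0.2]
grip_width: 0.0355
```

>>> {"op": "drive_tool", "data": {"plan": [[[0, 0, 0.2, 0, 0, 0], [0, 0, 0.4, 0, 0, 0], [0, 0, 0.4, 0, 0, 0], [0, 0, 0, 0, 0, 0], [0, 0, 0, 0, 0, 0]]]}}

```text
time: 4.5
position: [0.523, -0.2863, 0.41]
tool_rot: [0.961, 0.276, 0.0, 0.0]
ft_force: [-0.3, 0.2, 0.2]
grip_width: 0.0007
```

```bash
python3 - <<'E'
from h import *
s=camera('side')[:,:,::-1]
cv2.imwrite('pics/s3.png',cv2.resize(s[60:260,200:460],(780,600),interpolation=2))
E
```

```text
(no output)
```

View pics/s3.png

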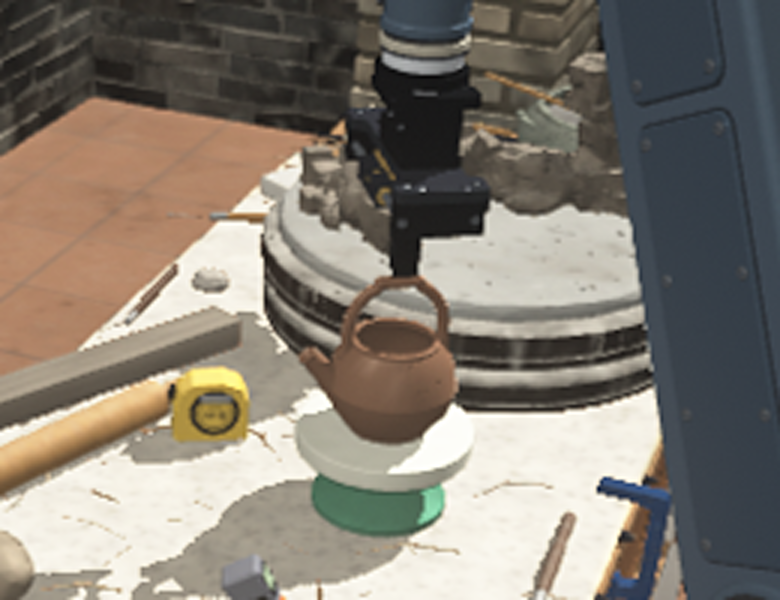

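The fingers were still closing when I lifted, so they missed the bar; the pot hasn't moved. I'll reopen, lower and close again, this time waiting longer.

>>> {"op": "drive_tool", "data": {"plan": [[[0, 0, 0, 0, 0, 0], [0, 0, 0, 0, 0, 0], [0, 0, 0, 0, 0, 0], [0, 0, 0, 0, 0, 0], [0, 0, 0, 0, 0, 0], [0, 0, 0, 0, 0, 0], [0, 0, 0, 0, 0, 0], [0, 0, 0, 0, 0, 0]]], "grip": 0.3}}

```text
time: 5.55
position: [0.523, -0.2863, 0.4098]
tool_rot: [0.961, 0.276, 0.0, 0.0]
ft_force: [-0.2, -0.3, -0.9]
grip_width: 0.0599
```

>>> {"op": "drive_tool", "data": {"plan": [[[0, 0, -0.4, 0, 0, 0], [0, 0, -0.4, 0, 0, 0], [0, 0, -0.2, 0, 0, 0], [0, 0, 0, 0, 0, 0], [0, 0, 0, 0, 0, 0]]]}}

```text
time: 6.18
position: [0.5231, -0.2864, 0.3848]
tool_rot: [0.961, 0.276, 0.0, 0.0]
ft_force: [0.5, 1.0, 0.6]
grip_width: 0.0609
```

>>> {"op": "drive_tool", "data": {"plan": [[[0, 0, 0, 0, 0, 0], [0, 0, 0, 0, 0, 0], [0, 0, 0, 0, 0, 0], [0, 0, 0, 0, 0, 0], [0, 0, 0, 0, 0, 0], [0, 0, 0, 0, 0, 0], [0, 0, 0, 0, 0, 0], [0, 0, 0, 0, 0, 0]]], "grip": 1, "force": 35}}

```text
time: 7.18
position: [0.5229, -0.286, 0.3847]
tool_rot: [0.961, 0.276, -0.0, -0.0]
ft_force: [-0.4, 1.6, 0.3]
grip_width: 0.0109
```

>>> {"op": "drive_tool", "data": {"plan": [[[0, 0, 0, 0, 0, 0], [0, 0, 0.2, 0, 0, 0], [0, 0, 0.5, 0, 0, 0], [0, 0, 0.5, 0, 0, 0], [0, 0, 0.5, 0, 0, 0], [0, 0, 0.3, 0, 0, 0], [0, 0, 0, 0, 0, 0]]]}}

```text
time: 8.05
position: [0.5231, -0.2864, 0.4358]
tool_rot: [0.961, 0.276, 0.001, 0.001]
ft_force: [-0.2, 0.3, -5.0]
grip_width: 0.0111
```

```bash
python3 - <<'E'
from h import *
s=camera('side')[:,:,::-1];o=robot.get_obs();t=camera('top')[:,:,::-1];c=cam('top')
cv2.imwrite('pics/s4.png',np.hstack([cv2.resize(s[80:260,230:400],None,fx=2.3,fy=2.3),cv2.resize(t[80:260,230:400],None,fx=2.3,fy=2.3)]))
print(proj([.64,-.11,0],c), o['grip_width'])
for p in [(295,115),(395,150),(251,178),(251,205),(290,230),(270,157),(378,175)]: print(p,onz(p,c,0.0))
E
```

```text
[[305.49310137 190.16615638]] 0.010993541295666818
(295, 115) [ 0.87613542 -0.08304928  0.        ]
(395, 150) [ 0.76038208 -0.39107767  0.        ]
(251, 178) [0.6806151  0.05678684 0.        ]
(251, 205) [0.59734609 0.05796315 0.        ]
(290, 230) [ 0.51876423 -0.05974838  0.        ]
(270, 157) [ 0.74498318 -0.00279519  0.        ]
(378, 175) [ 0.68307973 -0.33517161  0.        ]
```

View pics/s4.png

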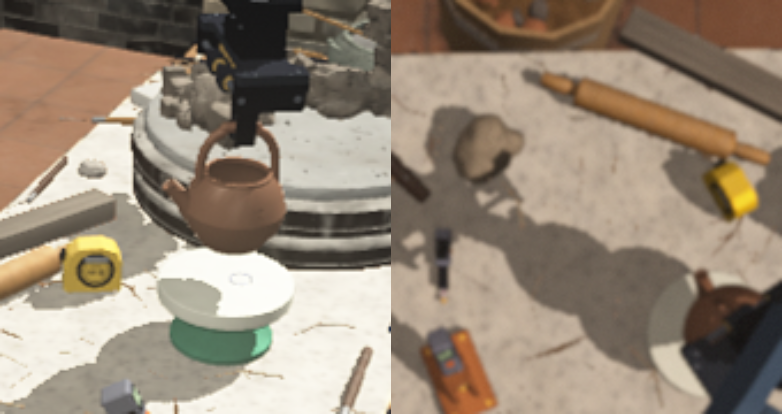

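>>> {"op": "drive_tool", "data": {"plan": [[[0.2, 0.3, 0, 0, 0, 0], [0.5, 0.75, 0, 0, 0, 0], [0.66, 1, 0, 0, 0, 0], [0.66, 1, 0, 0, 0, 0], [0.66, 1, 0, 0, 0, 0], [0.66, 1, 0, 0, 0, 0], [0.6, 0.9, 0, 0, 0, 0], [0.5, 0.75, 0, 0, 0, 0]]]}}

```text
time: 9.15
position: [0.6347, -0.1172, 0.4341]
tool_rot: [0.961, 0.276, -0.0, -0.001]
ft_force: [0.2, -0.7, -4.3]
grip_width: 0.011
```

>>> {"op": "drive_tool", "data": {"plan": [[[0.2, 0.3, -0.3, 0, 0, 0], [0, 0, -0.7, 0, 0, 0], [0, 0, -0.9, 0, 0, 0], [0, 0, -0.9, 0, 0, 0], [0, 0, -0.8, 0, 0, 0], [0, 0, -0.6, 0, 0, 0], [0, 0, -0.3, 0, 0, 0], [0, 0, 0, 0, 0, 0]]]}}

```text
time: 10.15
position: [0.6388, -0.1116, 0.3216]
tool_rot: [0.961, 0.276, -0.001, -0.0]
ft_force: [-0.2, -0.3, -5.2]
grip_width: 0.011
```

```bash
python3 - <<'E'
from h import *
print(robot.get_obs()['position'])
s=camera('side')[:,:,::-1];t=camera('top')[:,:,::-1]
cv2.imwrite('pics/s5.png',np.hstack([cv2.resize(s[80:260,190:360],None,fx=2.3,fy=2.3),cv2.resize(t[80:260,230:400],None,fx=2.3,fy=2.3)]))
E
```

```text
[ 0.63883576 -0.11160129  0.32163993]
```

View pics/s5.png

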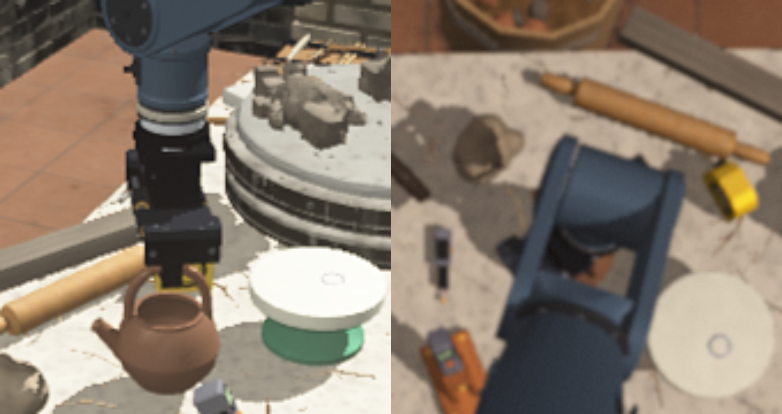

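>>> {"op": "drive_tool", "data": {"plan": [[[0, 0, -0.2, 0, 0, 0], [0, 0, -0.15, 0, 0, 0], [0, 0, -0.12, 0, 0, 0], [0, 0, -0.08, 0, 0, 0], [0, 0, -0.06, 0, 0, 0], [0, 0, 0, 0, 0, 0]]]}}

```text
time: 11.0
position: [0.639, -0.1113, 0.3069]
tool_rot: [0.961, 0.276, -0.0, -0.0]
ft_force: [1.1, 0.5, -4.4]
grip_width: 0.0113
```

>>> {"op": "drive_tool", "data": {"plan": [[[0, 0, -0.04, 0, 0, 0], [0, 0, -0.04, 0, 0, 0], [0, 0, 0, 0, 0, 0], [0, 0, 0, 0, 0, 0]]]}}

```text
time: 11.5
position: [0.639, -0.1113, 0.305]
tool_rot: [0.961, 0.276, 0.0, 0.0]
ft_force: [-0.3, -0.2, -5.8]
grip_width: 0.0108
```

>>> {"op": "drive_tool", "data": {"plan": [[[0, 0, -0.04, 0, 0, 0], [0, 0, -0.04, 0, 0, 0], [0, 0, 0, 0, 0, 0], [0, 0, 0, 0, 0, 0]]]}}

```text
time: 12.0
position: [0.6393, -0.1114, 0.305]
tool_rot: [0.961, 0.276, 0.001, 0.001]
ft_force: [-2.1, 0.8, 5.5]
grip_width: 0.011
```

>>> {"op": "drive_tool", "data": {"plan": [[[0, 0, 0.04, 0, 0, 0], [0, 0, 0, 0, 0, 0], [0, 0, 0, 0, 0, 0], [0, 0, 0, 0, 0, 0], [0, 0, 0, 0, 0, 0], [0, 0, 0, 0, 0, 0]]], "grip": 0.25}}

```text
time: 12.75
position: [0.639, -0.1113, 0.3039]
tool_rot: [0.961, 0.276, -0.0, -0.0]
ft_force: [-0.1, -0.3, -0.9]
grip_width: 0.0609
```

>>> {"op": "drive_tool", "data": {"plan": [[[0, 0, 0, 0, 0, 0], [0, 0, 0.4, 0, 0, 0], [0, 0, 0.8, 0, 0, 0], [0, 0, 1, 0, 0, 0], [0, 0, 1, 0, 0, 0], [0, 0, 1, 0, 0, 0], [0, 0, 1, 0, 0, 0], [0, 0, 0.5, 0, 0, 0]]]}}

```text
time: 13.75
position: [0.6391, -0.1113, 0.4489]
tool_rot: [0.961, 0.276, 0.001, 0.001]
ft_force: [0.0, -1.2, -0.5]
grip_width: 0.065
```

```bash
python3 - <<'E'
from h import *
o=robot.get_obs();print(o['time'],o['position'],o['q'])
s=camera('side')[:,:,::-1];t=camera('top')[:,:,::-1]
cv2.imwrite('pics/s6r.png',s);cv2.imwrite('pics/t6r.png',t)
cv2.imwrite('pics/s6.png',np.hstack([cv2.resize(s[80:260,190:360],None,fx=2.3,fy=2.3),cv2.resize(t[80:260,230:400],None,fx=2.3,fy=2.3)]))
cv2.imwrite('pics/w6.png',camera('wrist')[:,:,::-1])
cv2.imwrite('pics/t6z.png',cv2.resize(t[175:270,320:415],None,fx=6,fy=6,interpolation=2))
cv2.imwrite('pics/s6z.png',cv2.resize(s[170:250,285:375],None,fx=6,fy=6,interpolation=2))
E
```

```text
13.75 [ 0.63914007 -0.11130627  0.44892401] [-3.44372011e-01  5.17378479e-01  1.31942261e+00  5.10308262e-05
  1.30125052e+00  6.67784637e-01]
```

View pics/s6.png

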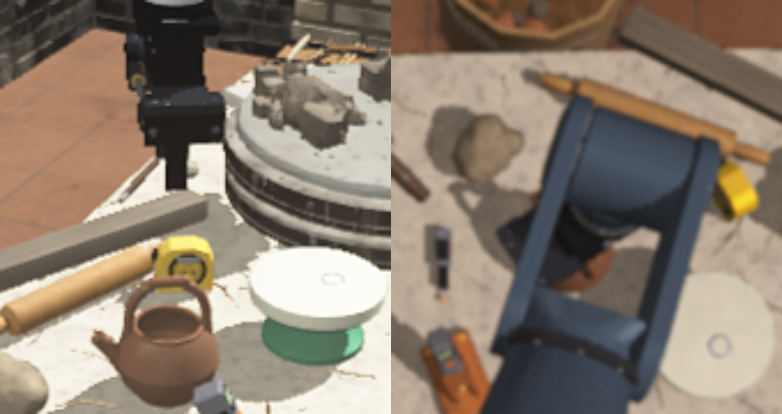

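View pics/t6z.png

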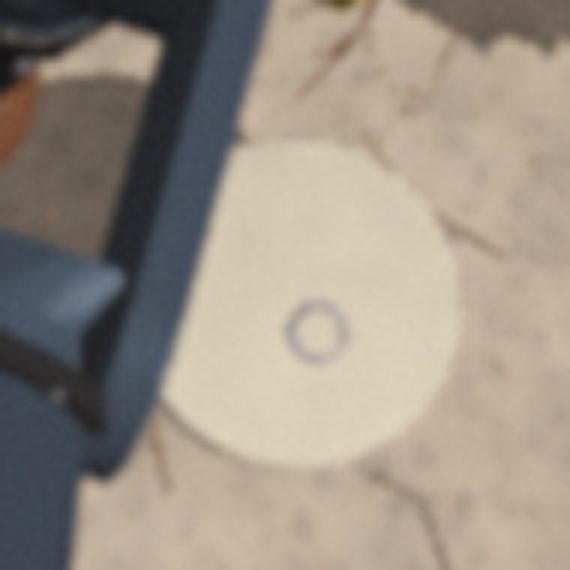

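View pics/s6z.png

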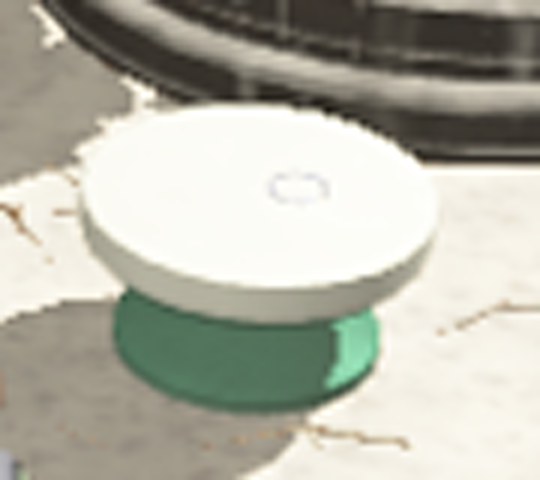

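View pics/w6.png

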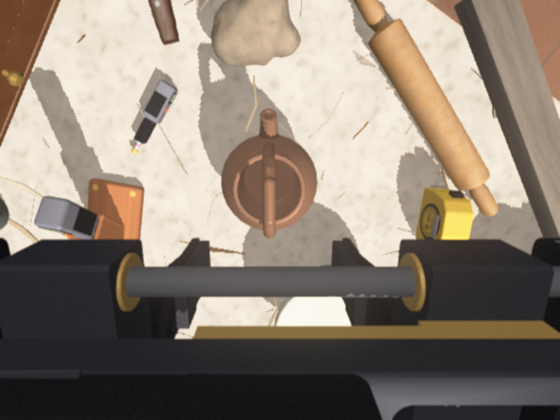

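```bash
cat >> h.py <<'E'
def testbox(hc,yaw,s=.5):
    ex=np.array([np.cos(yaw),np.sin(yaw),0]);ey=np.array([-np.sin(yaw),np.cos(yaw),0]);z=np.array([0,0,1.])
    u=np.sin(s)*ex+np.cos(s)*z; tx=np.cos(s)*ex-np.sin(s)*z
    m=np.array([*hc,0])+.018*ex+.08*z; g=m+.035*u
    return ex,ey,u,tx,m,g
E
python3 - <<'E'
from h import *
T=cam('top');S=cam('side')
print('spot',onz((320+317/6,175+332/6),T,.08),onz((285+299/6,170+188/6),S,.08),tri([(320+317/6,175+332/6),(285+299/6,170+188/6)],[T,S]))
print('knob',onz((207,206),T,.1))
hc=np.array([.4785,.0337]);yaw=.37
ex,ey,u,tx,m,g=testbox(hc,yaw);print(u,g)
def quad(c,a,b,da,db): return np.array([c+i*a*da+j*b*db for i,j in [(1,1),(1,-1),(-1,-1),(-1,1),(1,1)]])
for name,f0,c,off,f,w,h in [('ta','pics/top0.png',T,(235,205),10,50,60),('sa','pics/side0.png',S,(260,235),8,75,75)]:
    im=cv2.imread(f0);im=cv2.resize(im[off[1]:off[1]+h,off[0]:off[0]+w],None,fx=f,fy=f,interpolation=2)
    for Q,col in [(quad(np.array([*hc,.014]),ex,ey,.055,.035),(255,0,0)),(quad(m,tx,ey,.0165,.0165),(255,255,0)),(quad(g+.035*u,tx,ey,.015,.013),(0,0,255)),(quad(g-.035*u,tx,ey,.015,.013),(0,255,0))]:
        q=((proj(Q,c)+.5-off)*f).astype(int);cv2.polylines(im,[q.reshape(-1,1,2)],False,col,1)
    cv2.imwrite(f'pics/{name}.png',im)
E
```

```text
spot [ 0.5121406  -0.29361214  0.08      ] [ 0.5086755  -0.29186924  0.08      ] [ 0.51083651 -0.29450812  0.07807817]
knob [0.58915946 0.17691406 0.1       ]
[0.44698154 0.17336767 0.87758256] [0.51092625 0.04627695 0.11071539]
```

View pics/ta.png

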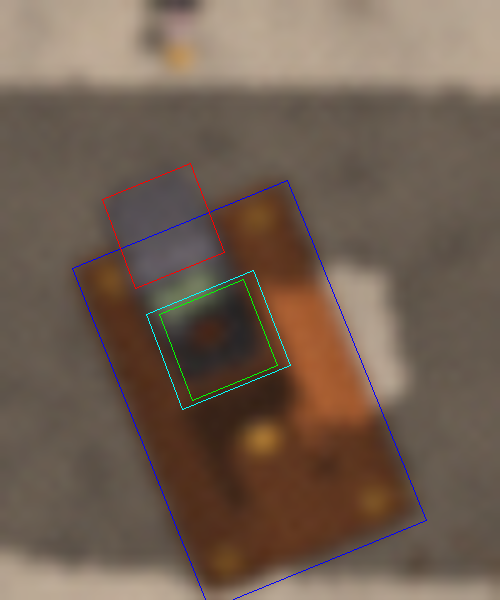

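View pics/sa.png

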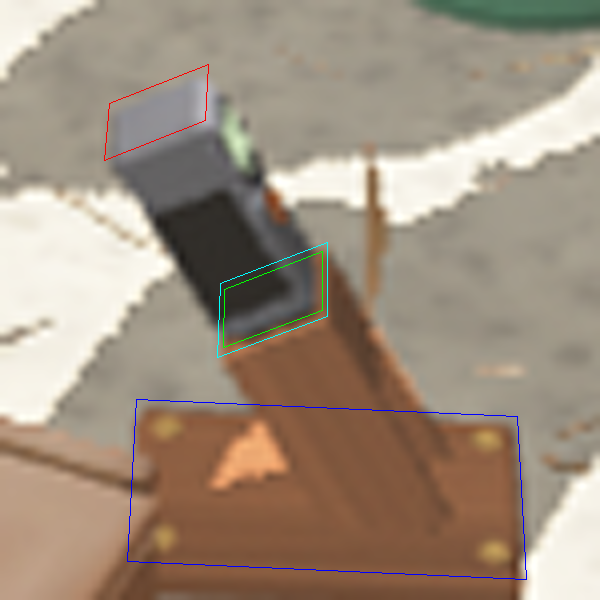

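>>> {"op": "drive_tool", "data": {"plan": [[[-0.3, 0.92, 0, 0, 0, -0.9], [-0.3, 0.92, 0, 0, 0, -0.91], [-0.3, 0.92, 0, -0.173, 0.445, 0], [-0.3, 0.92, 0, -0.173, 0.445, 0], [-0.3, 0.92, -0.5, -0.173, 0.445, 0], [-0.3, 0.92, -0.5, -0.173, 0.445, 0], [-0.3, 0.92, -0.5, -0.173, 0.445, 0], [-0.3, 0.92, -0.5, -0.173, 0.445, 0]]], "grip": 0.1}}

```text
time: 14.9
position: [0.5783, 0.0734, 0.3947]
tool_rot: [0.972, 0.181, -0.149, 0.027]
ft_force: [0.2, 1.3, 0.1]
grip_width: 0.0784
```

>>> {"op": "drive_tool", "data": {"plan": [[[0, 0, -0.5, 0, 0, 0], [0, 0, -0.5, 0, 0, 0], [0, 0, 0, 0, 0, 0]]]}}

```text
time: 15.28
position: [0.5789, 0.0718, 0.3701]
tool_rot: [0.972, 0.181, -0.148, 0.027]
ft_force: [-0.2, 0.1, -0.1]
grip_width: 0.0785
```

```bash
python3 - <<'E'
from h import *
o=robot.get_obs();print(o['time'],o['position'],o['q'],o['tool_rot'])
Rm=R.from_quat(o['tool_rot']).as_matrix();print(Rm)
print('grasp pt',o['position']+.164*Rm[:,2])
c=cam('wrist',o);im=camera('wrist')[:,:,::-1].copy()
ex,ey,u,tx,m,g=testbox([.4785,.0337],.37);g=np.array([.509,.046,.110])
def quad(c,a,b,da,db): return np.array([c+i*a*da+j*b*db for i,j in [(1,1),(1,-1),(-1,-1),(-1,1),(1,1)]])
for Q,col in [(quad(g+.035*u,tx,ey,.015,.013),(0,0,255)),(quad(g-.035*u,tx,ey,.015,.013),(0,255,0)),(quad(np.array([.4785,.0337,.014]),ex,ey,.055,.035),(255,0,0))]:
    q=proj(Q,c).astype(int);cv2.polylines(im,[q.reshape(-1,1,2)],False,col,1)
cv2.imwrite('pics/w7.png',im)
s=camera('side')[:,:,::-1];t=camera('top')[:,:,::-1]
cv2.imwrite('pics/s7.png',np.hstack([cv2.resize(s[140:330,190:360],None,fx=2.3,fy=2.3),cv2.resize(t[90:280,190:360],None,fx=2.3,fy=2.3)]))
T=cam('top');S=cam('side')
print('chest edge',onz((205,200),T,.2),onz((280,320),S,.2))
E
```

```text
15.275 [0.57894176 0.07176017 0.37007483] [-0.04266259  0.56546841  1.48816252 -0.12133559  1.36793443  1.20131623] [ 0.97191339  0.18090547 -0.14801018  0.02739635]
[[ 8.90732394e-01  3.59758770e-01 -2.77793862e-01]
 [ 3.43539017e-01 -9.33045304e-01 -1.06805454e-01]
 [-2.97618457e-01 -2.97952424e-04 -9.54684851e-01]]
grasp pt [0.53338356 0.05424408 0.21350651]
chest edge [0.59721108 0.1665379  0.2       ] [0.41593469 0.31240351 0.2       ]
```

View pics/w7.png

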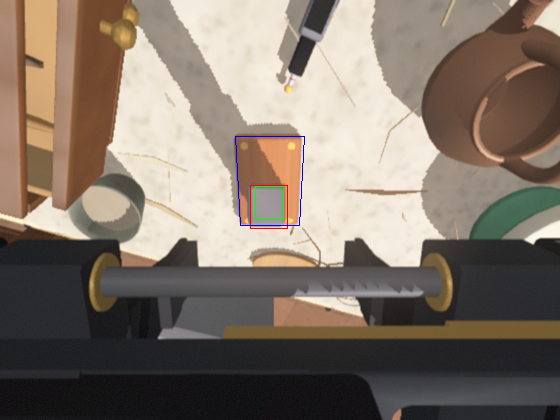

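View pics/s7.png

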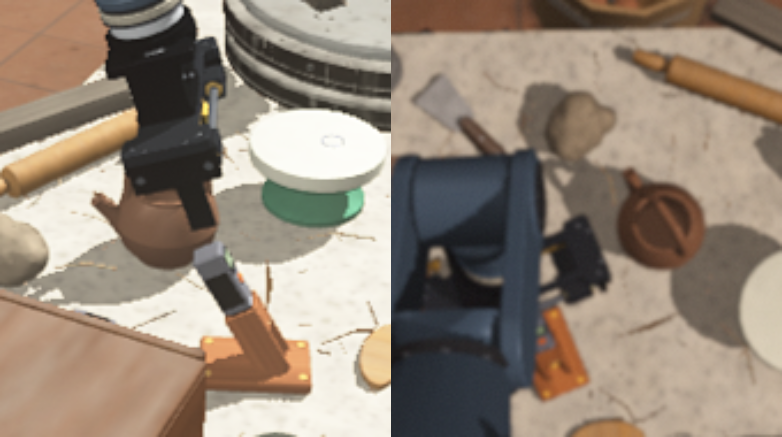

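>>> {"op": "drive_tool", "data": {"plan": [[[-0.18, -0.06, -0.8, 0, 0, 0], [-0.18, -0.06, -0.8, 0, 0, 0], [-0.18, -0.06, -0.8, 0, 0, 0], [-0.18, -0.06, -0.8, 0, 0, 0], [-0.16, -0.05, -0.72, 0, 0, 0], [0, 0, 0, 0, 0, 0], [0, 0, 0, 0, 0, 0]]]}}

```text
time: 16.3
position: [0.5577, 0.0652, 0.2744]
tool_rot: [0.972, 0.181, -0.146, 0.028]
ft_force: [0.7, -0.2, 1.3]
grip_width: 0.0781
```

```bash
python3 - <<'E'
from h import *
o=robot.get_obs();Rm=R.from_quat(o['tool_rot']).as_matrix()
print('grasp pt',o['position']+.164*Rm[:,2],o['ft_force'])
cv2.imwrite('pics/w8.png',camera('wrist')[:,:,::-1])
s=camera('side')[:,:,::-1]
cv2.imwrite('pics/s8.png',cv2.resize(s[140:330,190:360],None,fx=3.1,fy=3.1,interpolation=2))
E
```

```text
grasp pt [0.5128597  0.04764686 0.11767735] [ 0.69914341 -0.19933576  1.32481606]
```

View pics/w8.png

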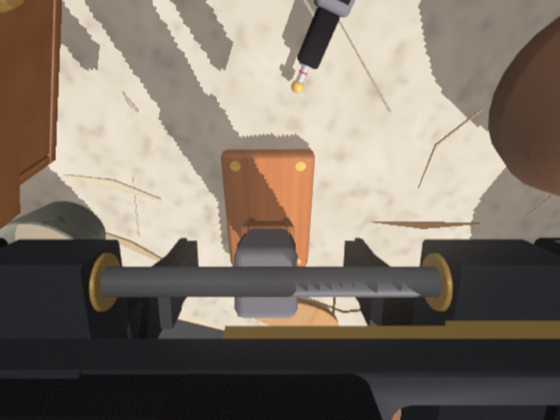

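View pics/s8.png

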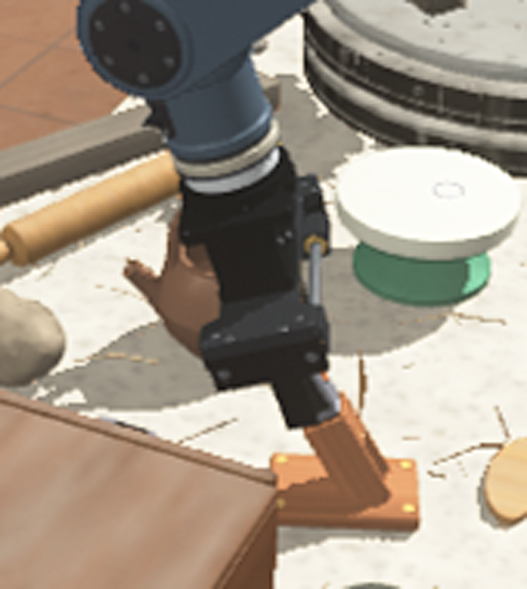

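>>> {"op": "drive_tool", "data": {"plan": [[[0, 0, 0, 0, 0, 0], [0, 0, 0, 0, 0, 0], [0, 0, 0, 0, 0, 0], [0, 0, 0, 0, 0, 0], [0, 0, 0, 0, 0, 0], [0, 0, 0, 0, 0, 0], [0, 0, 0, 0, 0, 0], [0, 0, 0, 0, 0, 0]]], "grip": 1, "force": 30}}

```text
time: 17.4
position: [0.557, 0.0655, 0.2734]
tool_rot: [0.972, 0.181, -0.147, 0.028]
ft_force: [0.2, 1.0, -0.8]
grip_width: 0.0258
```

>>> {"op": "drive_tool", "data": {"plan": [[[0.09, 0.035, 0.175, 0, 0, 0], [0.18, 0.07, 0.35, 0, 0, 0], [0.22, 0.087, 0.44, 0, 0, 0], [0.22, 0.087, 0.44, 0, 0, 0], [0.22, 0.087, 0.44, 0, 0, 0], [0.22, 0.087, 0.44, 0, 0, 0], [0.22, 0.087, 0.44, 0, 0, 0], [0, 0, 0, 0, 0, 0]]]}}

```text
time: 18.4
position: [0.592, 0.0791, 0.3427]
tool_rot: [0.972, 0.181, -0.146, 0.028]
ft_force: [0.8, -0.3, -2.2]
grip_width: 0.0256
```

>>> {"op": "drive_tool", "data": {"plan": [[[0.22, 0.087, 0.44, 0, 0, 0], [0.22, 0.087, 0.44, 0, 0, 0], [0.22, 0.087, 0.44, 0, 0, 0], [0, 0, 0.6, 0, 0, 0], [0, 0, 0.8, 0, 0, 0], [0, 0, 0.8, 0, 0, 0], [0, 0, 0.4, 0, 0, 0], [0, 0, 0, 0, 0, 0]]]}}

```text
time: 19.4
position: [0.6077, 0.0855, 0.4406]
tool_rot: [0.972, 0.181, -0.146, 0.028]
ft_force: [-0.0, 1.0, -0.6]
grip_width: 0.0256
```

```bash
python3 - <<'E'
from h import *
o=robot.get_obs();print(o['position'],o['q'])
s=camera('side')[:,:,::-1]
cv2.imwrite('pics/s9.png',cv2.resize(s[100:330,160:360],None,fx=2.6,fy=2.6,interpolation=2))
E
```

```text
[0.60773559 0.08546967 0.44064263] [-0.01924652  0.5308473   1.33425093 -0.11261797  1.55336523  1.200292  ]
```

View pics/s9.png

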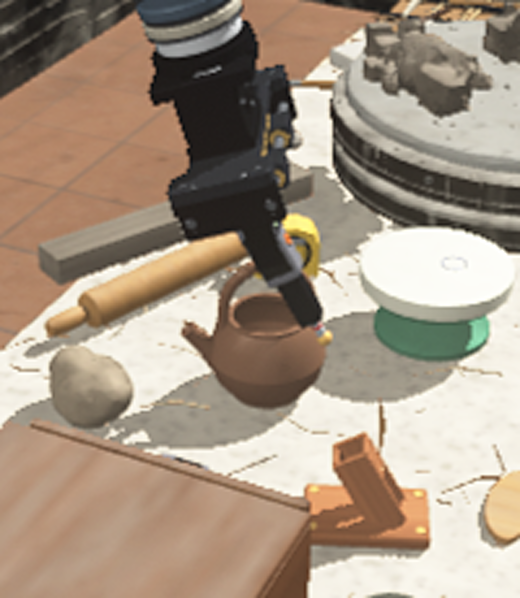

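```bash
cat >> h.py <<'E'
def tester_in_tool():
    # from the grasp moment
    Rg=R.from_quat([.972,.181,-.147,.028]);p=np.array([.557,.0655,.2734])
    ex,ey,u,tx,m,g=testbox([.4785,.0337],.37);g=np.array([.509,.046,.110])
    Ri=Rg.inv()
    return Ri.apply(g-p),Ri.apply(u),Ri.apply(ey)
def tipstate(o):
    t,a,y=tester_in_tool();Rg=R.from_quat(o['tool_rot'])
    org=o['position']+Rg.apply(t);ax=Rg.apply(a)
    return org,ax,org-.106*ax
E
python3 - <<'E'
from h import *
o=robot.get_obs();print(tipstate(o))
t,a,y=tester_in_tool();print(t,a,y)
Rg=R.from_quat(o['tool_rot']);ax=Rg.apply(a)
rv=np.cross(ax,[0,0,1]);rv=rv/np.linalg.norm(rv)*np.arccos(ax[2])
Rn=R.from_rotvec(rv)*Rg
tip_t=t-.106*a
for z in (.15,.085): print('tcp',np.array([.5105,-.293,z])-Rn.apply(tip_t), (np.array([.5105,-.293,z])-Rn.apply(tip_t)-o['position'])/.025)
print('rv units',np.degrees(rv)/6)
E
```

```text
(array([0.55962469, 0.06606187, 0.27627927]), array([0.44665882, 0.17293624, 0.87783196]), array([0.51227886, 0.04773063, 0.18322908]))
[-0.00112768  0.00070695  0.1714119 ] [ 1.98255836e-01  2.99491449e-04 -9.80150261e-01] [-1.89355671e-03 -9.99997970e-01 -6.88567393e-04]
tcp [ 0.47956073 -0.30414922  0.42423277] [ -5.12052009 -15.58422591  -0.61896011]
tcp [ 0.47956073 -0.30414922  0.35923277] [ -5.12052009 -15.58422591  -3.21896011]
rv units [ 1.72213798 -4.44792893  0.        ]
```

>>> {"op": "drive_tool", "data": {"plan": [[[-0.3, -0.6, 0, 0.15, -0.4, 0], [-0.33, -0.98, 0, 0.15, -0.4, 0], [-0.33, -0.98, 0, 0.15, -0.4, 0], [-0.33, -0.98, 0, 0.15, -0.4, 0], [-0.33, -0.98, 0, 0.15, -0.4, 0], [-0.33, -0.98, 0, 0.15, -0.4, 0], [-0.33, -0.98, 0, 0.15, -0.4, 0], [-0.33, -0.98, 0, 0.15, -0.4, 0]]]}}

```text
time: 20.45
position: [0.5418, -0.1017, 0.4385]
tool_rot: [0.983, 0.183, 0.028, -0.004]
ft_force: [0.3, -0.4, -1.7]
grip_width: 0.0257
```

>>> {"op": "drive_tool", "data": {"plan": [[[-0.33, -0.98, 0, 0.15, -0.4, 0], [-0.33, -0.98, 0, 0.15, -0.4, 0], [-0.33, -0.98, 0, 0.15, -0.4, 0], [-0.33, -0.98, 0, 0.07, -0.05, 0], [-0.33, -0.98, 0, 0, 0, 0], [-0.33, -0.98, 0, 0, 0, 0], [-0.33, -0.98, 0, 0, 0, 0], [-0.2, -0.98, 0, 0, 0, 0]]]}}

```text
time: 21.45
position: [0.479, -0.2975, 0.4384]
tool_rot: [0.978, 0.182, 0.097, -0.019]
ft_force: [0.5, 0.3, -0.2]
grip_width: 0.0259
```

>>> {"op": "drive_tool", "data": {"plan": [[[0, -0.3, -0.5, 0, 0, 0], [0, 0, -0.5, 0, 0, 0], [0, 0, -0.4, 0, 0, 0], [0, 0, 0, 0, 0, 0]]]}}

```text
time: 21.95
position: [0.4797, -0.3034, 0.4031]
tool_rot: [0.978, 0.182, 0.097, -0.02]
ft_force: [-0.3, -0.6, -0.3]
grip_width: 0.0257
```

```bash
cat > look.py <<'E'
from h import *
import sys
n=sys.argv[1]
o=robot.get_obs();org,ax,tip=tipstate(o);print('t',o['time'],'pos',o['position'],'ax',ax,'tip',tip,'F',o['ft_force'])
s=camera('side')[:,:,::-1];t=camera('top')[:,:,::-1]
cs=proj(np.array([.5105,-.293,.1]),cam('side'))[0].astype(int);ct=proj(np.array([.5105,-.293,.1]),cam('top'))[0].astype(int)
S=s[cs[1]-70:cs[1]+50,cs[0]-45:cs[0]+45];Tt=t[ct[1]-40:ct[1]+40,ct[0]-30:ct[0]+30]
cv2.imwrite(f'pics/{n}.png',np.hstack([cv2.resize(S,(390,520),interpolation=2),cv2.resize(Tt,(390,520),interpolation=2)]))
cv2.imwrite(f'pics/{n}w.png',camera('wrist')[:,:,::-1])
print('off',cs-[45,70],'scale',390/90)
E
python3 look.py a10
```

```text
t 21.95 pos [ 0.47966814 -0.30336009  0.40306653] ax [ 0.00248299 -0.0027352   0.99999318] tip [ 0.50992756 -0.29146383  0.12878929] F [-0.28203724 -0.63253026 -0.26427364]
off [289 124] scale 4.333333333333333
```

View pics/a10.png

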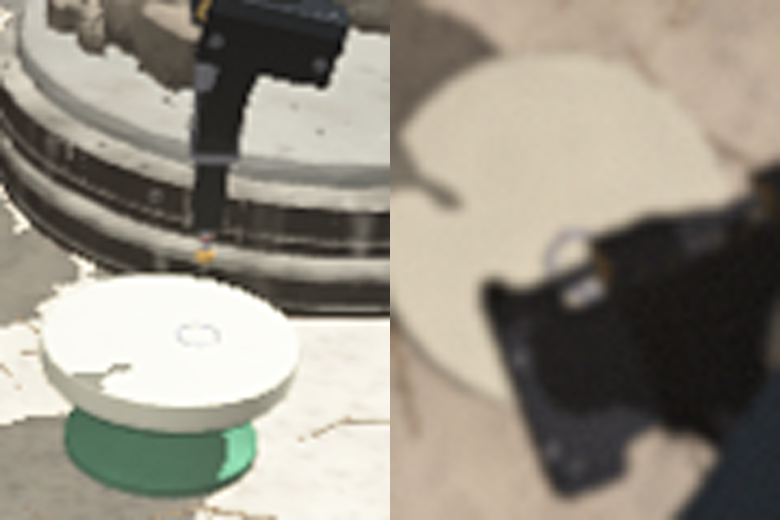

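View pics/a10w.png

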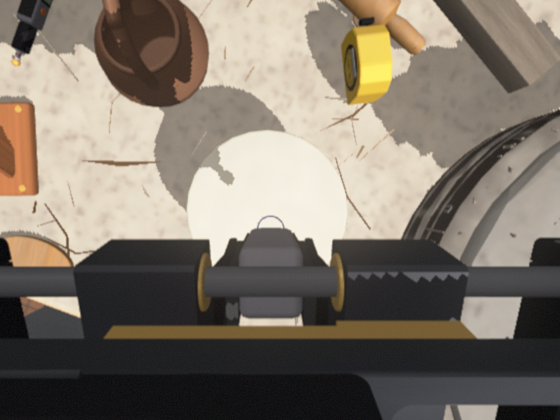

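```bash
python3 - <<'E'
from h import *
S=cam('side');tip=np.array([.50993,-.29146,.12879])
print('pred px',proj(tip,S), 'seen',(336.5,184.4))
print('pred ring px',proj([tip[0],tip[1],.08],S),'ring seen',(289+199/4.3333,124+336/4.3333))
print(onz((336.5,184.4),S,.1288))
E
```

```text
pred px [[335.85775492 185.35298823]] seen (336.5, 184.4)
pred ring px [[334.33989778 201.30038975]] ring seen (334.9234301802322, 201.53905799275378)
[ 0.51001168 -0.29719657  0.1288    ]
```

>>> {"op": "drive_tool", "data": {"plan": [[[0, -0.05, -0.4, 0, 0, 0], [0, 0, -0.5, 0, 0, 0], [0, 0, -0.4, 0, 0, 0], [0, 0, -0.15, 0, 0, 0], [0, 0, 0, 0, 0, 0], [0, 0, 0, 0, 0, 0]]]}}

```text
time: 22.85
position: [0.4799, -0.3059, 0.3686]
tool_rot: [0.978, 0.182, 0.098, -0.018]
ft_force: [-0.5, 0.2, -1.1]
grip_width: 0.026
```

```bash
python3 look.py a11
```

```text
t 22.85 pos [ 0.4798948  -0.30592269  0.36862844] ax [-5.84476159e-04  5.28620106e-04  9.99999689e-01] tip [ 0.51100931 -0.29496001  0.09440798] F [-0.46418903  0.15243539 -1.1036781 ]
off [289 124] scale 4.333333333333333
```

View pics/a11.png

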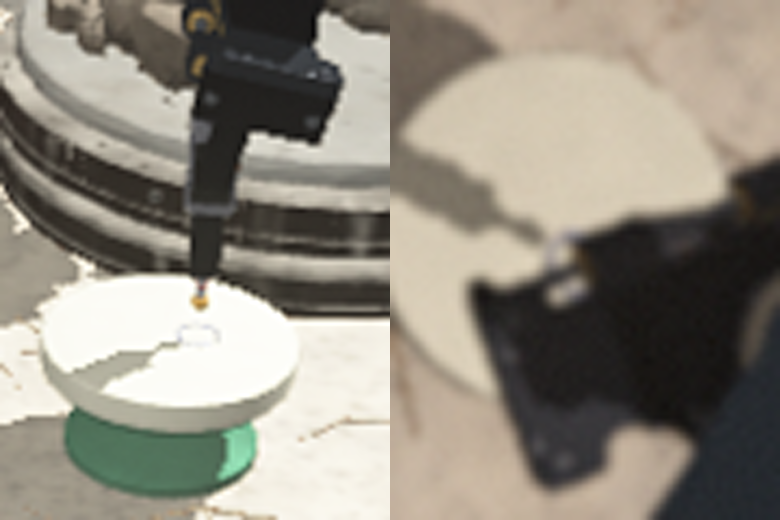

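```bash
python3 - <<'E'
from h import *
S=cam('side');tip=np.array([.511,-.295,.0944])
print(proj(tip,S),proj(tip+[0,0,.006],S),proj([.5105,-.293,.08],S), proj([.511,-.295,.08],S))
E
python3 - <<'E'
import cv2
a=cv2.imread('pics/a11.png')
E
python3 - <<'E'
from h import *
s=camera('side')[:,:,::-1]
cv2.imwrite('pics/a12.png',cv2.resize(s[180:215,310:360],None,fx=15,fy=15,interpolation=0))
cv2.imwrite('pics/a12s.png',s)
E
```

```text
[[334.81203054 195.97027536]] [[334.99736826 194.02219548]] [[334.31614344 200.99134216]] [[334.37056926 200.61046322]]
```

View pics/a12.png

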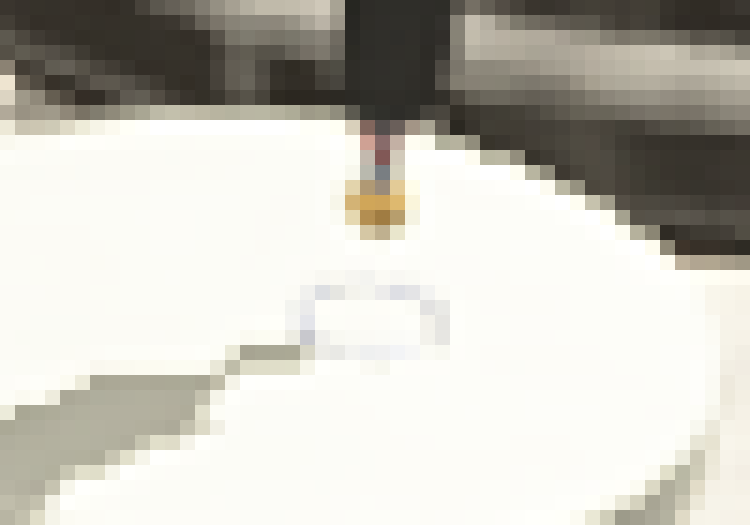

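>>> {"op": "drive_tool", "data": {"plan": [[[0, 0, -0.2, 0, 0, 0], [0, 0, -0.15, 0, 0, 0], [0, 0, -0.1, 0, 0, 0], [0, 0, 0, 0, 0, 0], [0, 0, 0, 0, 0, 0]]]}}

```text
time: 23.68
position: [0.4798, -0.3058, 0.3571]
tool_rot: [0.978, 0.182, 0.098, -0.018]
ft_force: [1.1, 0.4, -1.1]
grip_width: 0.0261
```

>>> {"op": "drive_tool", "data": {"plan": [[[0, 0, -0.08, 0, 0, 0], [0, 0, -0.08, 0, 0, 0], [0, 0, 0, 0, 0, 0], [0, 0, 0, 0, 0, 0]]]}}

```text
time: 24.18
position: [0.4798, -0.3058, 0.3531]
tool_rot: [0.978, 0.182, 0.098, -0.018]
ft_force: [1.2, 0.1, -1.5]
grip_width: 0.0259
```

>>> {"op": "drive_tool", "data": {"plan": [[[0, 0, -0.08, 0, 0, 0], [0, 0, 0, 0, 0, 0], [0, 0, 0, 0, 0, 0]]]}}

```text
time: 24.55
position: [0.4799, -0.3059, 0.3513]
tool_rot: [0.978, 0.182, 0.098, -0.018]
ft_force: [-0.6, -0.0, -0.1]
grip_width: 0.0256
```

>>> {"op": "drive_tool", "data": {"plan": [[[0, 0, -0.06, 0, 0, 0], [0, 0, 0, 0, 0, 0], [0, 0, 0, 0, 0, 0]]]}}

```text
time: 24.92
position: [0.4798, -0.3059, 0.3497]
tool_rot: [0.978, 0.182, 0.098, -0.018]
ft_force: [0.3, -0.1, 1.9]
grip_width: 0.0256
```

```bash
cat > lk.py <<'E'
from h import *
import sys
f=[]
for i in range(2):
    s=camera('side')[:,:,::-1]; o=robot.get_obs(); f.append(o['ft_force'])
print(o['time'],o['position'],np.mean(f,0),tipstate(o))
cv2.imwrite(f'pics/{sys.argv[1]}.png',cv2.resize(s[175:215,310:360],None,fx=15,fy=15,interpolation=0))
E
python3 lk.py a13
```

```text
25.025 [ 0.4798479  -0.30586038  0.34972306] [ 0.53951883 -0.30992012  0.43370551] (array([ 0.51087271, -0.29481211,  0.18149937]), array([-4.18044295e-04,  3.48620329e-04,  9.99999852e-01]), array([ 0.51091702, -0.29484906,  0.07549939]))
```

View pics/a13.png

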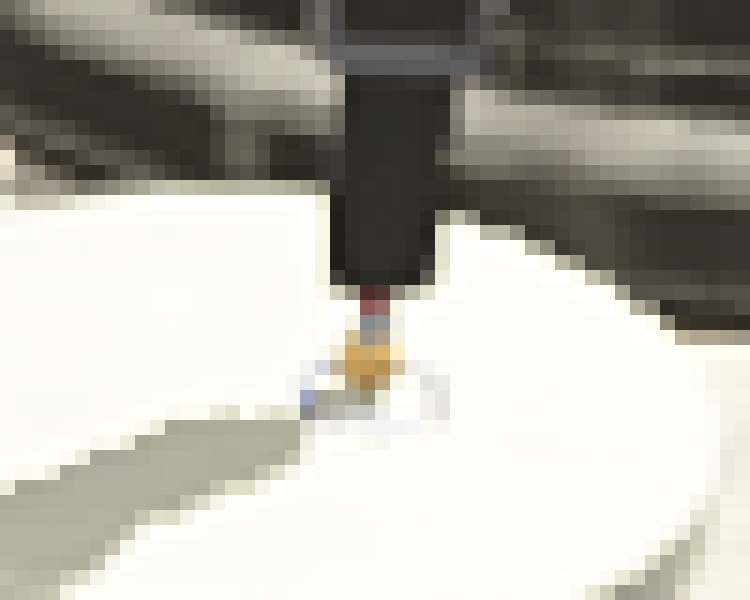

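>>> {"op": "drive_tool", "data": {"plan": [[[0.02, 0, -0.06, 0, 0, 0], [0, 0, 0, 0, 0, 0], [0, 0, 0, 0, 0, 0], [0, 0, 0, 0, 0, 0], [0, 0, 0, 0, 0, 0], [0, 0, 0, 0, 0, 0]]]}}

```text
time: 25.78
position: [0.4802, -0.3058, 0.3481]
tool_rot: [0.978, 0.182, 0.098, -0.018]
ft_force: [-0.5, -0.9, 1.2]
grip_width: 0.0257
```

```bash
python3 lk.py a14; python3 look.py a15; python3 - <<'E'
from h import *
f=[]
for i in range(20):
    camera('side'); f.append(robot.get_obs()['ft_force'])
print(np.mean(f,0),np.std(f,0)/4.4)
E
```

```text
25.875 [ 0.48022858 -0.30583294  0.34814703] [-1.01868922 -1.1395337   1.89340119] (array([ 0.51117702, -0.29475615,  0.17991115]), array([2.57403483e-05, 2.07500802e-04, 9.99999978e-01]), array([ 0.51117429, -0.29477814,  0.07391116]))
t 25.875 pos [ 0.48022858 -0.30583294  0.34814703] ax [2.57403483e-05 2.07500802e-04 9.99999978e-01] tip [ 0.51117429 -0.29477814  0.07391116] F [-1.50697664 -0.52102115  1.38993676]
off [289 124] scale 4.333333333333333
[-1.23917018 -1.02761413  1.663894  ] [0.11345511 0.12273508 0.1251627 ]
```

View pics/a14.png

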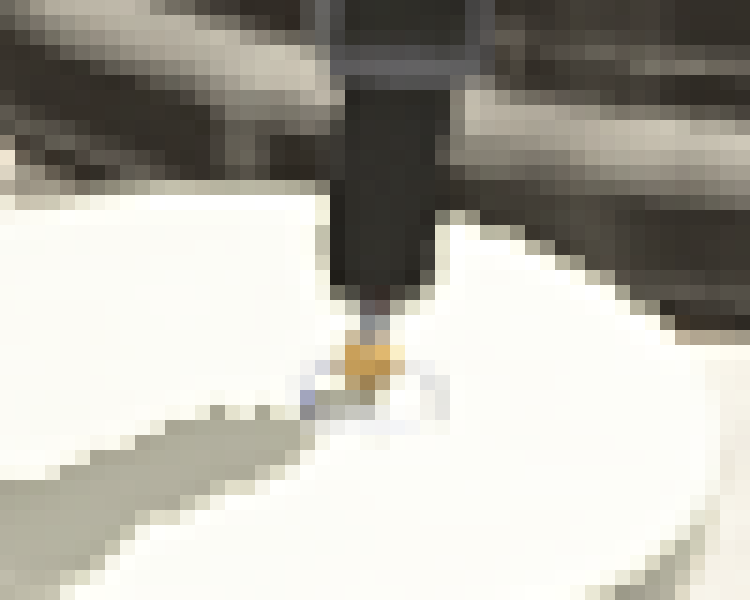

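View pics/a15w.png

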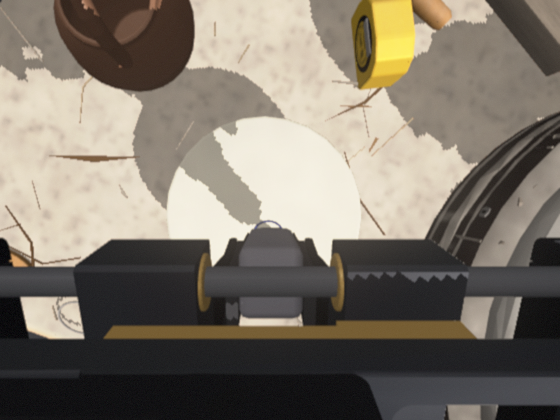

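The red band has just slipped into the tester. Net force is about 3 N and the tip is inside the ring, so I'm handing in.

```bash
python3 - <<'E'
from rig import robot
print(robot.hand_in(), robot.get_obs()['time'])
E
```

```text
the job is handed in; nothing more can be done
the job is handed in; nothing more can be done
```

I lifted the pot off by its handle and stood it upright on the bench at about (0.64, -0.11). Then I drew the tester from its holder and handed in while holding it upright, its tip pressed inside the blue ring. The job was handed in at about 27 s of the 64 s allowed; no verdict was reported.

- **First pot grasp:** it missed because I lifted before the slow fingers had closed. The pot had not moved, and the second grasp held.
- **Tip position:** the tip is about 2 mm from the ring's centre by calculation. The side picture also shows the ball inside the ring, with its red band just gone in.
- **Push and angle:** the calculation gives about 6 mm of plunger travel. The wrist force of about 3 N, after allowing for the tester's weight, suggests slightly less, about 4.5 mm. Both are inside the 3 to 9.5 mm window. The tester is within about 0.1° of vertical by calculation.
- **Sideways force:** about 1.6 N of sideways force remained at the end, probably friction at the tip.
- **Other objects:** the pot was still standing in the last wrist picture. I did not measure the bystander objects separately, but nothing I saw had moved.

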